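Shift the drum mixer into the pegged gear

TASK

The bench mixer's gear lever stands in the middle column of its six-slot gate. The small round-headed peg on the gate plate marks the gear for today's paste: with closed fingertips, push the lever through the gate and fully into the corner slot that the peg stands at, then leave it there. Only push it: do not grip the knob, pull it up or force it against the gate, and leave the scoop, the ring cutter and the jar where they are.

Things in the scene. Friction and masses are not known exactly. Their poses are not given: they have to be found in the camera images.
- mixer: Bench drum mixer, fixed, yaw within 0.35 rad. Origin: centre of the underside of its grey housing (190 mm in x, 220 in y); x away from the robot at yaw 0, y left. Aluminium gate plate (180 x 180 mm) on top, 130 mm above the table. Blue motor on its +x side (to x = 245 mm, 125 mm high); steel drum on its +y side (y = 130 to 270, 134 mm high).
- gate (a point): Centre of the gate, top of the plate; axes as the mixer's. Lever positions at gate height, mm: three columns along x at y = -36, 0, +36, each from x = -28 to +28 (solid ends), joined by a cross channel along y at x = 0. Lever play: 3 mm each side in a column, 5 mm each side in the channel between tooth noses, which are round (radius 9 mm) and guide it.
- handle: Black upright knob of the lever, 26 mm in diameter, 50 mm tall, told at its centre, 165 mm from the lever's pivot (on the mixer's z axis, 15 mm above the table); z runs up the lever. Upright: centre 180, top 205, foot 155 mm above the table, on a 10 mm shaft. The lever stays where it is left; 3 to 5 N at the knob moves it. Free plate all round save the peg.
- lever_gate (a point): Point of the lever's centre line 110 mm from the pivot, at gate height when upright. Its x, y in the mixer's frame are the lever's position in the gate.
- lever_fore (a joint): Tilt of the lever along the mixer's x (rad), 0 upright, positive to +x. Gate position x = 110 mm * sin(lever_fore). Slot ends at about -0.257 and +0.257. It starts anywhere along the middle column.
- lever_side (a joint): Tilt of the lever along the mixer's y (rad), 0 in the middle column, positive to +y. Gate position y = 110 mm * cos(lever_fore) * sin(lever_side). Outer columns at about -0.34 and +0.34.
- lever_lift (a joint): How far the knob is pulled up along the lever (m), 0 when down. A spring of about 10 N holds it down; it must not be pulled up.
- peg: Fixed black marker peg with a round head, 24 mm in diameter, 26 mm tall, on the gate plate; origin at its foot. It stands at one of four places, x = +-72, y = +-40 mm in the mixer's frame, just beyond the end of the corner slot it marks (x = +-28, y = +-36 mm, same signs). The other three places show only a flat black hole 8 mm wide.
- scoop: Loose black measuring scoop, 66 mm wide, 42 mm tall, with a 65 mm flat handle; origin at the centre of its cup's underside. A bystander to the right of the mixer.
- cutter: Loose steel ring cutter, 84 mm wide and 45 mm tall; origin at the centre of its underside. A bystander to the right of the mixer.
- jar: Loose jar with a white cap, 64 mm wide, 85 mm tall; origin at the centre of its underside. A bystander to the left, beyond the drum.

How it is judged:
By the outcome, as a careful person would: the job done as asked, in the order asked, and still so for the second after the job is handed in, with the robot touching nothing.
It also fails if it takes over 58 s, if anything falls off the work surface, if the arm or the gripper's body presses on something with over 40 N, if the wrist force passes 120 N, or if a joint passes its speed limit or range.

ROBOT

A 6-joint arm with a two-finger parallel gripper is mounted at the origin on the work surface. World frame = base frame: x ahead of the robot, y to its left, z up, the work surface at z = 0. Lengths are in m, angles in rad, forces in N, time in s.
With the tool pointing down it reaches from about 0.3 to 0.875 m from the base axis. Payload 6.4 kg.
Tool frame: the origin (TCP) lies midway between the tips of the shut fingers; the grasp point (between the pads) lies 19 mm behind it; z points along the fingers, x is the direction in which the jaws open and shut, and the axes are right-handed (so a half turn about z gives the same grasp; the last joint's range is limited). The gripper opens to 85 mm and grips with 20 to 120 N. Pads are 22 mm wide; open, the fingers measure 114 mm over their backs; the gripper's body (76 mm by 85 mm) begins 54 mm behind the grasp point. The pads swing forward as they close: fully open they stand 13 mm farther back than shut.
Start: joints at [-1.31, 0.181, 1.607, -0, 1.354, -0.206], TCP at [0.259, -0.513, 0.231] pointing down, gripper open.
Joint ranges: [-2.99, 2.99], [-0.89, 2.07], [0.3, 2.58], [-1.14, 4.28], [0, 2.63], [-3.12, 3.12]. Speed limits (rad/s): [2.57, 2.57, 3.01, 3.14, 3.14, 3.14].

INTERFACE

Orientations are given as a unit quaternion [x, y, z, w].
In Python, from rig import manip gives the robot as it stands. Calls block until the motion is done:
- manip.move_ptp(position, orientation): joint-space move of the TCP to a pose.
- manip.move_straight(position, rot=None, rate=0.15, force_limit=None): straight line of the TCP; rot=None keeps the orientation; rate is the mean speed in m/s. With force_limit (N) it stops when the force on the tool has changed by that much, and returns True; else False.
- manip.move_j(angles): joint-space move.
- manip.command_gripper(opening, f_grip=None): opening from 0.0 (shut) to 1.0 (fully open); f_grip is the grip in N (None keeps the last); returns when the fingers have stopped.
- manip.dwell(seconds).
- manip.solve_ik(position, orientation): joint angles nearest the present ones, or None.
- manip.get_state(): the state.
- manip.snapshot(name): name is "scene" or "top" or "wrist"; returns a dict with "img" (480x640x3 uint8, blue, green, red), "camera_matrix" (3x3 intrinsics, pixels), "k1" (the pictures are not rectified: a ray, as slopes to the right and down, at radius r is drawn at 1 + k1 r^2 times it, then the intrinsics apply), "rvec" (rotation vector, rad) and "tvec" (3), from world to camera coordinates, as OpenCV has them. Camera axes: x right, y down, z forward; pixel columns grow to the right and rows downward; lengths in m; the calibration is good to about 2 mm. A picture is of the moment at which its call begins. There is no depth.
A pose or a line that the arm cannot do raises manip.IKError and nothing moves.
- manip.job_done(): hands the job in, once; it reports no verdict.
Trained networks look in a picture, given as the dict that the camera call returned (one of the last four; its "shot" number tells which), for a name from the list of things; names that differ only in an ending like _2 or _b are one class to them, and where a whole thing is asked for, a point or a joint stands for the part that bears it (a point fixed in the world has none). Each returns a list of dicts, best first, with "conf" (0 to 1); they miss things now and then, are a little off and sometimes report something else, mostly with a low value. They report only what shows in the picture. A call takes as long as a camera call.
- manip.trace(picture, target): "pixels" (480x640 bool, what is visible of it) and "position" ([column, row] in pixels, amid what is visible of it).
- manip.landmark_of(picture, target): "position" ([column, row] in pixels: a listed point, or the origin of a listed thing).
The state is a dict: "time": time; "joint_pos": joint angles; "qvel": joint speeds; "joint_efforts": joint torques, N m; "tcp_pos": TCP position; "tool_rot": TCP orientation; "contact_force": force on the tool from outside, world axes, zero at the start; "wrist_torque": the same for the moment, N m; "grip_width": opening from 0.0 (shut) to 1.0 (fully open).
Only numpy, scipy, OpenCV 4.12 (cv2) and the standard library are available. Lean on these libraries where they do the work, as an engineer would, in place of code of your own. Each camera call takes 0.05 s, during which the arm holds its last target.

## Working session

There is one attempt and no reset: what is moved stays moved. The work goes in short steps, each a Python script; the robot and the scene stay as the last script left them, time stands still between calls to the robot, and variables do not carry over. Pictures are saved under pics/ and viewed, and the job is handed in when it is done.

```bash
mkdir -p pics; ls; cat > h.py <<'E'
import numpy as np, cv2
from rig import manip
def ray(s,px):
    K=np.array(s["camera_matrix"]);k1=s["k1"]
    d=cv2.undistortPoints(np.array([[px]],float),K,np.array([k1,0,0,0,0],float))[0,0]
    R=cv2.Rodrigues(np.array(s["rvec"],float))[0];t=np.array(s["tvec"],float).ravel()
    return -R.T@t, R.T@np.array([d[0],d[1],1])
def atz(s,px,z):
    c,d=ray(s,px); return c+d*(z-c[2])/d[2]
def proj(s,P):
    K=np.array(s["camera_matrix"])
    return cv2.projectPoints(np.array(P,float).reshape(-1,1,3),np.array(s["rvec"],float),np.array(s["tvec"],float),K,np.array([s["k1"],0,0,0,0],float))[0].reshape(-1,2)
E
python3 - <<'E'
from h import *
for n in ["scene","top"]:
    s=manip.snapshot(n); cv2.imwrite(f"pics/{n}0.png",s["img"])
    print(n,ray(s,[320,240]))
    for t in ["mixer","gate","handle","lever_gate","peg","scoop","cutter","jar"]:
        r=manip.landmark_of(s,t); print(t,[(np.round(a["position"],1).tolist(),round(a["conf"],2)) for a in r[:3]])
    for t in ["handle","peg"]:
        r=manip.trace(s,t); print('trace',t,[(np.round(a["position"],1).tolist(),round(a["conf"],2),int(a["pixels"].sum())) for a in r[:3]])
print(manip.get_state())
E
```

```text
pics
scene (array([ 1.34519695, -0.14455609,  0.85772838]), array([-0.70233999,  0.17256773, -0.69086845]))
mixer [([326.5, 278.0], 0.56)]
gate [([328.3, 233.4], 0.89), ([461.8, 223.4], 0.34)]
handle [([329.1, 213.2], 0.83)]
lever_gate [([329.8, 231.9], 0.64)]
peg [([315.1, 261.7], 0.59)]
scoop [([145.3, 272.2], 0.64)]
cutter [([144.2, 344.3], 0.86)]
jar [([461.2, 228.0], 0.84)]
trace handle [([326.9, 217.1], 0.69, 333)]
trace peg [([313.8, 256.6], 0.67, 128)]
top (array([0.41376761, 0.02492265, 1.13995476]), array([ 0.12972518,  0.00893074, -0.99155536]))
mixer [([305.6, 224.0], 0.63)]
gate [([307.9, 214.7], 0.59)]
handle [([303.0, 222.1], 0.61)]
lever_gate []
peg [([331.2, 186.0], 0.46)]
scoop [([485.6, 276.4], 0.97)]
cutter [([476.8, 192.0], 0.66)]
jar [([150.0, 264.2], 0.64)]
trace handle [([303.4, 224.0], 0.6, 124)]
trace peg [([330.7, 182.7], 0.41, 118)]
{'time': 1.1, 'joint_pos': array([-1.31029406e+00,  1.80800884e-01,  1.60700177e+00,  2.62074252e-05,
        1.35379175e+00, -2.06277365e-01]), 'qvel': array([ 0.00060526,  0.00022928,  0.00099069, -0.00024591,  0.00020427,
       -0.00141652]), 'joint_efforts': array([ 7.31926884e-04, -4.44854701e+01, -3.51682806e+01, -1.80763668e-04,
        7.79794973e-04, -4.38077052e-05]), 'tcp_pos': array([ 0.25879659, -0.51348731,  0.2312871 ]), 'tool_rot': array([ 8.51471586e-01, -5.24400742e-01,  8.16371779e-06, -9.89286477e-06]), 'contact_force': array([-0.1397272 , -0.20121368,  0.23237734]), 'wrist_torque': array([ 0.0116067 , -0.00295393,  0.02692328]), 'grip_width': 1.0001072846766734}
```

```bash
python3 - <<'E'
import cv2
a=cv2.imread("pics/scene0.png");b=cv2.imread("pics/top0.png")
cv2.imwrite("pics/s1.png",cv2.resize(a[150:350,200:460],None,fx=3,fy=3,interpolation=cv2.INTER_CUBIC))
cv2.imwrite("pics/t1.png",cv2.resize(b[130:290,200:400],None,fx=3.7,fy=3.7,interpolation=cv2.INTER_CUBIC))
E
```

```text
(no output)
```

View pics/s1.png

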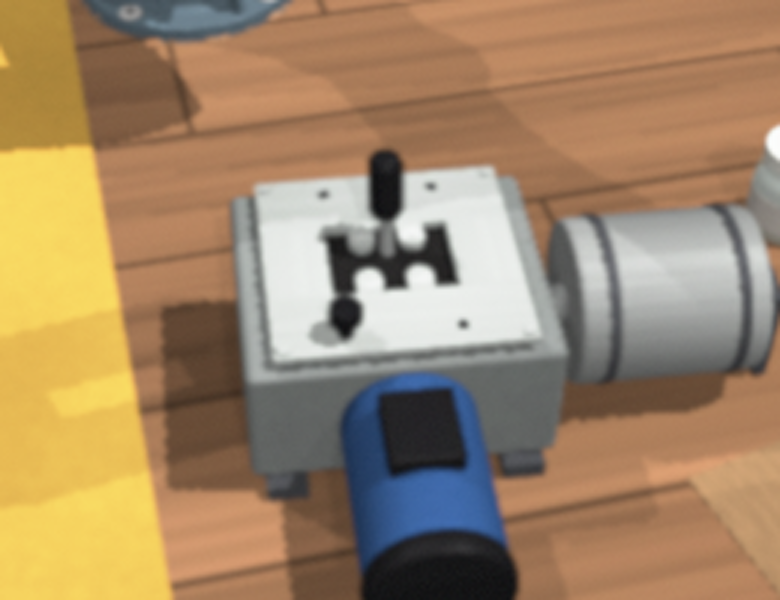

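View pics/t1.png

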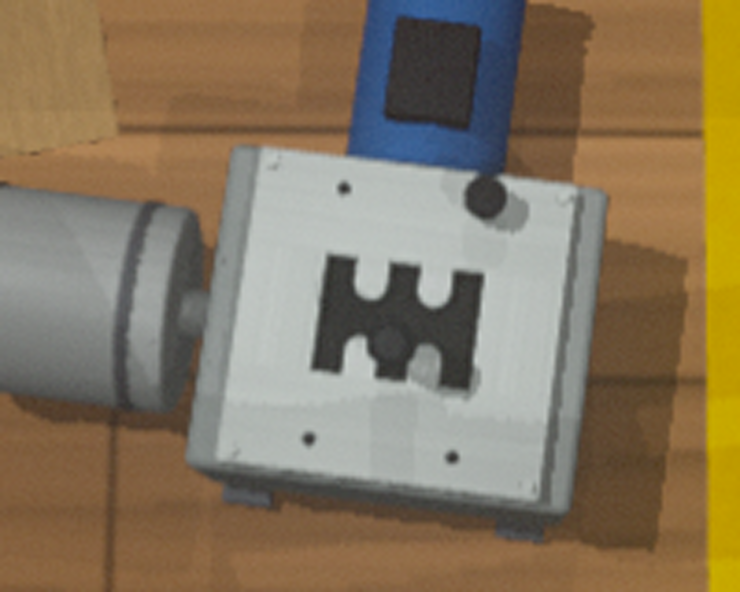

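View pics/top0.png

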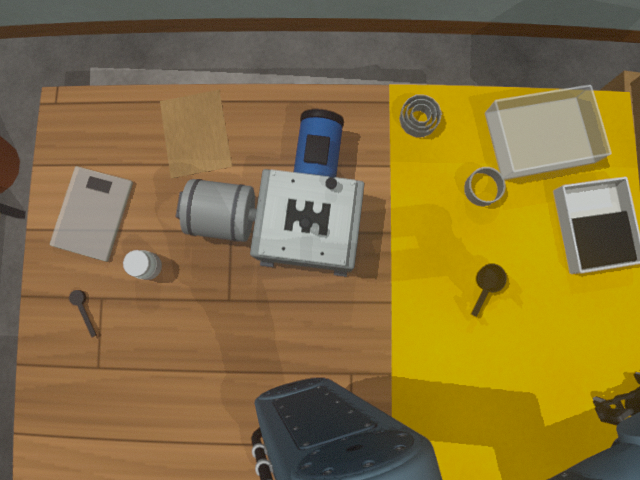

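The scene view shows the peg at about (315,256) and the top view at about (331,183). That is the mixer's far right corner (+x, -y), and the other three places show holes. Next I fit the mixer pose and the lever tilt from the holes and the knob.

```bash
cat >> h.py <<'E'
def M(p):
    c,s=np.cos(p[2]),np.sin(p[2]); return np.array([[c,-s,0,p[0]],[s,c,0,p[1]],[0,0,1,0],[0,0,0,1]])
def tow(p,P): P=np.atleast_2d(np.array(P,float)); return (M(p)[:3,:3]@P.T).T+M(p)[:3,3]
def lever(f,s,L):  # point on lever in mixer frame
    return np.array([L*np.sin(f),L*np.cos(f)*np.sin(s),0.015+L*np.cos(f)*np.cos(s)])
E
python3 - <<'E'
from h import *
from scipy.optimize import least_squares
sc=manip.snapshot("scene");tp=manip.snapshot("top")
U=lambda l:np.array([[x/3.7+200-.36,y/3.7+130-.36] for x,y in l]);V=lambda l:np.array([[x/3+200-.33,y/3+150-.33] for x,y in l])
H=[[.072,.04,.13],[-.072,.04,.13],[-.072,-.04,.13]]
ut=U([(344,188),(308,438),(452,457)]);us=V([(463,324),(431,186),(323,194)])
for nm,w in (("both",(1,1)),("top",(1,0)),("scene",(0,1))):
    f=lambda p:np.r_[w[0]*(proj(tp,tow(p,H))-ut).ravel(),w[1]*(proj(sc,tow(p,H))-us).ravel()]
    r=least_squares(f,[.55,.05,-.1]);print(nm,r.x,np.round(r.fun,1)); 
    if nm=="both":p=r.x
print("peg pred",proj(tp,tow(p,[[.072,-.04,.15]])),proj(sc,tow(p,[[.072,-.04,.143]])))
kt=U([(390,345)]);ks=V([(386,185)])
g=lambda q:np.r_[(proj(tp,tow(p,[lever(q[0],q[1],.18)]))-kt).ravel(),(proj(sc,tow(p,[lever(q[0],q[1],.165)]))-ks).ravel()]
r=least_squares(g,[0,0]);print(r.x,r.fun)
np.save("p.npy",p)
E
```

```text
both [ 0.59510567  0.06123017 -0.1198575 ] [ 0.2 -0.1  0.3  0.1 -0.  -0.1  0.2 -0.2 -0.  -0.1  0.3  0. ]
top [ 0.59508425  0.0615739  -0.1186938 ] [ 0.  -0.   0.1  0.1 -0.2 -0.1  0.  -0.   0.  -0.   0.   0. ]
scene [ 0.59529171  0.060824   -0.12086433] [ 0.  -0.   0.  -0.   0.  -0.  -0.  -0.1 -0.2  0.   0.2  0.1]
peg pred [[330.82782819 182.8397391 ]] [[314.86639986 256.26131207]]
[-0.13320698 -0.00708048] [-0.01178285 -0.22216479 -0.08518565 -0.45827564]
```

```bash
cat >> h.py <<'E'
from scipy.spatial.transform import Rotation as R_
p=np.load("p.npy")
Q=(R_.from_euler('z',p[2])*R_.from_euler('x',np.pi)).as_quat()
def W(x,y,z): return tow(p,[[x,y,z]])[0]
def tcp():
    s=manip.get_state(); d=s["tcp_pos"]-M(p)[:3,3]
    return np.round(1e3*(M(p)[:3,:3].T@d),1), np.round(M(p)[:3,:3].T@s["contact_force"],1), round(s["time"],1)
def look(tag):
    for n in ["scene","top"]:
        s=manip.snapshot(n); im=s["img"]
        c=proj(s,W(0,0,.16))[0]; x,y=int(c[0]),int(c[1])
        cv2.imwrite(f"pics/{n}_{tag}.png",cv2.resize(im[y-60:y+60,x-80:x+80],None,fx=4.5,fy=4.5,interpolation=cv2.INTER_CUBIC))
        print(n,"offset",x-80,y-60,[(t,np.round(a["position"],1).tolist(),round(a["conf"],2)) for t in ("handle",) for a in manip.landmark_of(s,t)[:2]])
E
python3 - <<'E'
from h import *
manip.command_gripper(0.0,40)
manip.move_ptp(W(-.075,0,.30),Q); print(tcp())
manip.move_straight(W(-.075,0,.165),rate=.12); print(tcp())
print(manip.get_state()["joint_pos"])
print(manip.move_straight(W(-.0285,0,.165),rate=.04,force_limit=12)); print(tcp())
look("a")
E
```

```text
(array([-74.8,  -0.8, 299.8]), array([-0.1, -0.6,  1.1]), 4.3)
(array([-74.3,  -0. , 165.9]), array([-1. , -0.3,  0.9]), 5.5)
[-9.21549467e-02  1.40657553e-01  1.79284389e+00 -4.30496386e-05
  1.20644376e+00  2.77361362e-02]
False
(array([-28.6,  -0. , 165. ]), array([-2.3, -0.8,  1.4]), 6.8)
scene offset 250 164 [('handle', [328.1, 221.2], 0.63)]
top offset 226 153 [('handle', [146.6, 265.3], 0.32)]
```

View pics/scene_a.png

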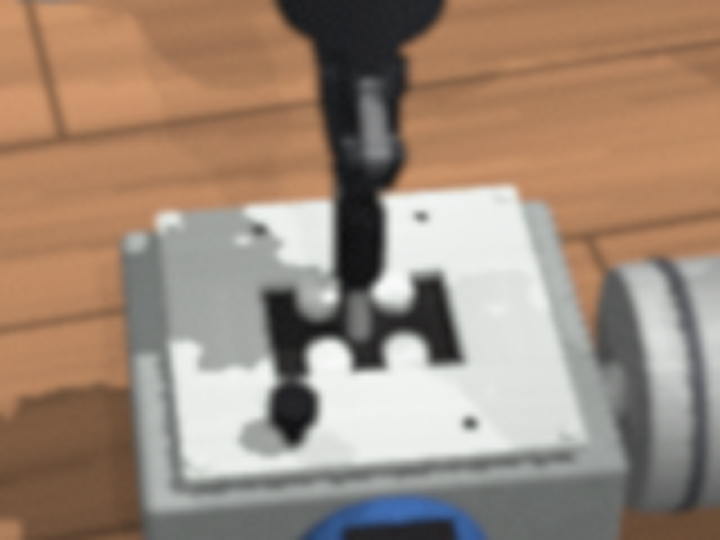

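View pics/top_a.png

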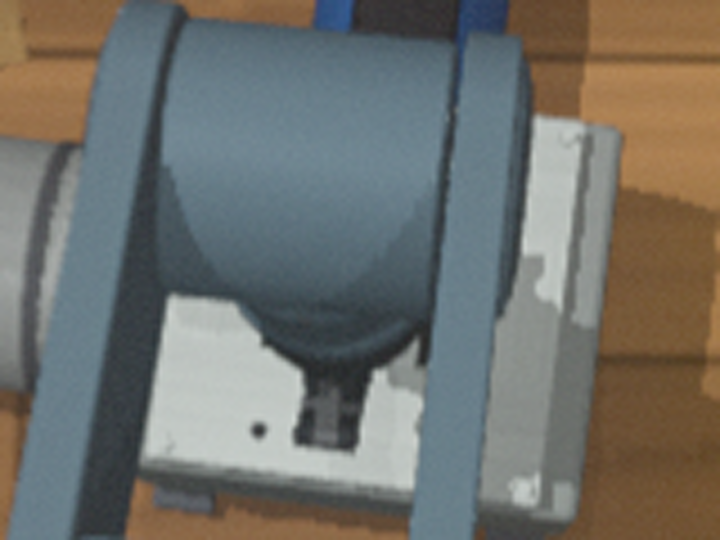

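```bash
python3 - <<'E'
from h import *
s=manip.snapshot("scene")
for f in (-.08,-.05,-.02,0,.02,.05):
    P=[lever(f,0,L) for L in (.11,.14,.19)]
    print(f,np.round((proj(s,tow(p,P))-[250,164])*4.5).tolist())
E
```

```text
-0.08 [[357.0, 315.0], [357.0, 265.0], [357.0, 177.0]]
-0.05 [[358.0, 319.0], [358.0, 270.0], [359.0, 184.0]]
-0.02 [[359.0, 324.0], [359.0, 276.0], [361.0, 192.0]]
0 [[359.0, 327.0], [360.0, 280.0], [362.0, 197.0]]
0.02 [[360.0, 330.0], [361.0, 284.0], [363.0, 203.0]]
0.05 [[361.0, 335.0], [362.0, 290.0], [365.0, 211.0]]
```

```bash
cat >> h.py <<'E'
def knob(f,s):
    a=np.linspace(0,2*np.pi,36,endpoint=False); P0=lever(f,s,0)
    z=(lever(f,s,1)-P0); x=np.cross([0,1,0],z);x/=np.linalg.norm(x);y=np.cross(z,x)
    return tow(p,[P0+z*L+.013*(np.cos(t)*x+np.sin(t)*y) for L in (.14,.19) for t in a])
def overlay(s,fs,tag,size=4.5):
    im=s["img"];c=proj(s,W(0,0,.16))[0]; x,y=int(c[0])-45,int(c[1])-45
    out=[]
    for f,sd in [(None,None)]+fs:
        z=cv2.resize(im[y:y+80,x:x+85],None,fx=size,fy=size,interpolation=cv2.INTER_CUBIC)
        z=cv2.convertScaleAbs(z,alpha=1.0,beta=30)
        if f is not None:
            h=cv2.convexHull(((proj(s,knob(f,sd))-[x,y]+.5)*size).astype(np.int32))
            cv2.polylines(z,[h],True,(0,0,255),1); cv2.putText(z,f"{f} {sd}",(5,15),0,.5,(0,0,255))
            g=(proj(s,tow(p,[lever(f,sd,.11)]))[0]-[x,y]+.5)*size; cv2.circle(z,tuple(int(v) for v in g),3,(0,255,0),-1)
        out.append(z)
    n=len(out)//2
    r=np.vstack([np.hstack(out[:n]),np.hstack(out[n:2*n])])
    k=min(1,800/r.shape[1],600/r.shape[0])
    cv2.imwrite(f"pics/{tag}.png",cv2.resize(r,None,fx=k,fy=k,interpolation=cv2.INTER_AREA))
E
python3 - <<'E'
from h import *
s=manip.snapshot("scene")
overlay(s,[(-.07,0),(0,0),(.05,0)],"ov_a")
E
```

```text
(no output)
```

View pics/ov_a.png

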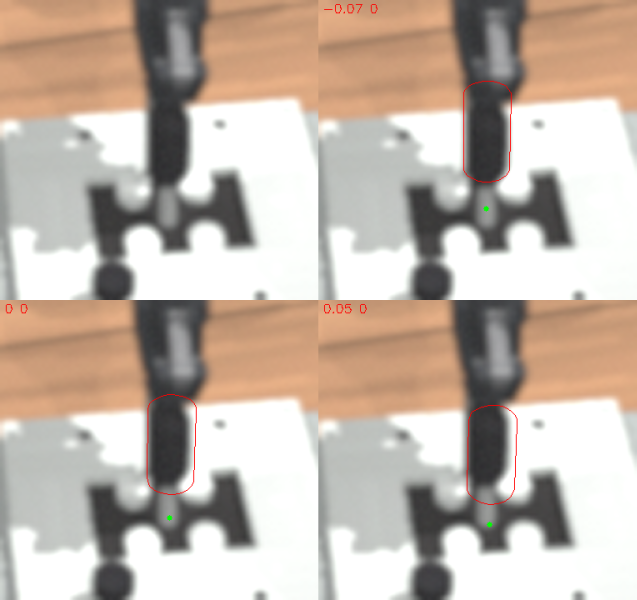

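```bash
python3 - <<'E'
from h import *
s=manip.snapshot("scene"); t=dict(s);t["img"]=cv2.imread("pics/scene0.png")
overlay(t,[(-.133,0),(-.10,0),(-.16,0)],"ov_0",4.5)
overlay(s,[(-.05,0),(-.03,0),(-.015,0)],"ov_a2",4.5)
E
```

```text
(no output)
```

View pics/ov_0.png

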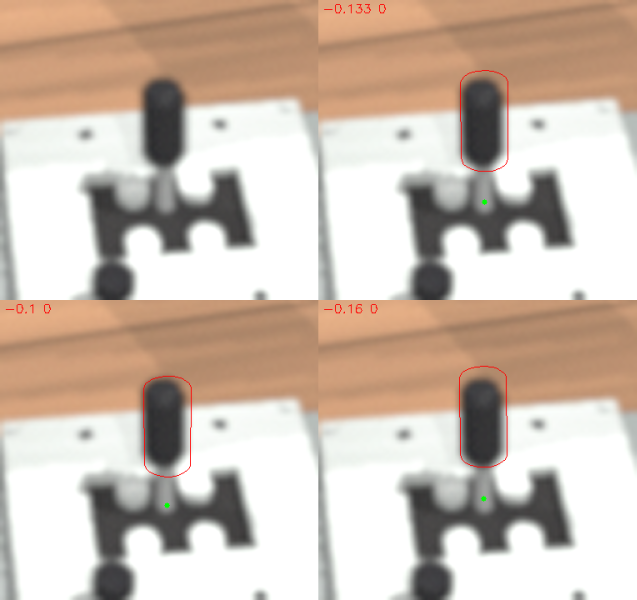

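View pics/ov_a2.png

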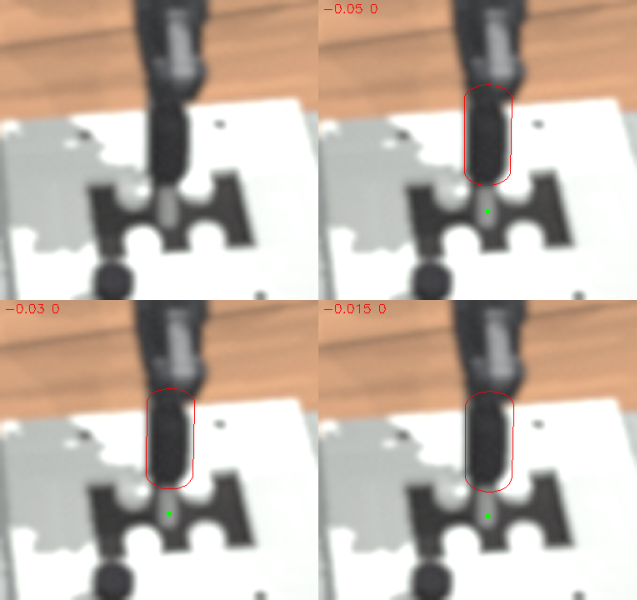

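```bash
python3 - <<'E'
from h import *
print(manip.move_straight(W(-.0238,0,.165),rate=.03,force_limit=12)); print(tcp())
s=manip.snapshot("scene"); overlay(s,[(-.03,0),(0,0),(.03,0)],"ov_b")
E
```

```text
False
(array([-23.5,  -0. , 165. ]), array([-1.7, -0.5,  1.6]), 7.5)
```

View pics/ov_b.png

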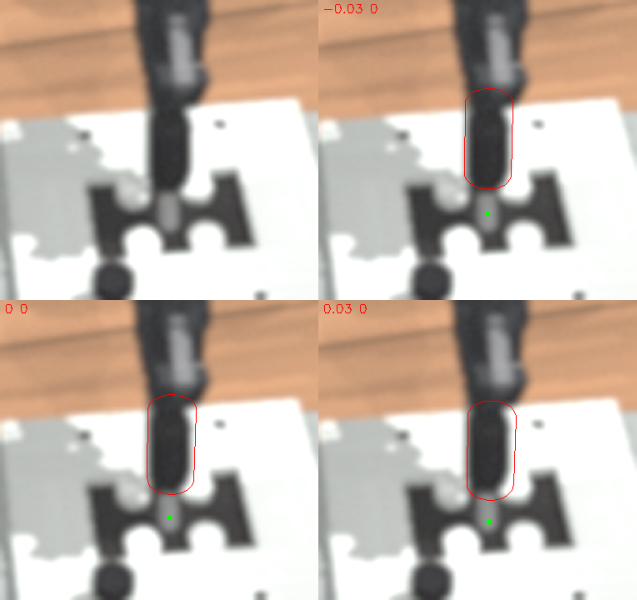

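```bash
python3 - <<'E'
from h import *
for q in [(-.06,0),(-.06,.055),(0,.055)]:
    manip.move_straight(W(*q,.165),rate=.12)
print(tcp())
print(manip.move_straight(W(0,-.0277,.165),rate=.04,force_limit=12)); print(tcp())
s=manip.snapshot("scene"); overlay(s,[(0,-.25),(0,-.3),(0,-.34)],"ov_c")
E
```

```text
(array([ -0.5,  54.6, 164.6]), array([ 0.2,  0.2, -0.5]), 9.3)
False
(array([  0. , -27.6, 165. ]), array([-0.1,  2.5, -0.7]), 11.5)
```

View pics/ov_c.png

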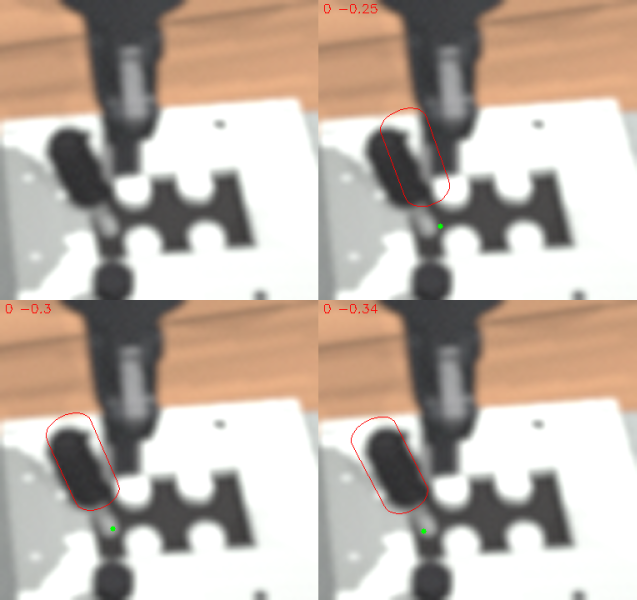

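```bash
python3 - <<'E'
from h import *
print(manip.move_straight(W(0,-.0295,.165),rate=.03,force_limit=9)); print(tcp())
for q in [(0,0),(-.058,0),(-.058,-.053)]:
    manip.move_straight(W(*q,.165),rate=.12)
print(tcp())
print(manip.move_straight(W(.012,-.053,.165),rate=.04,force_limit=12)); print(tcp())
s=manip.snapshot("scene"); overlay(s,[(.15,-.335),(.2,-.34),(.257,-.345)],"ov_d")
E
```

```text
False
(array([  0. , -29.6, 165. ]), array([ 0.1,  2.9, -0.4]), 11.8)
(array([-57.8, -53.1, 165. ]), array([ 0.3,  0.8, -0.2]), 13.4)
False
(array([ 11.9, -53. , 165.1]), array([-2.5,  0.2, -1.1]), 15.3)
```

View pics/ov_d.png

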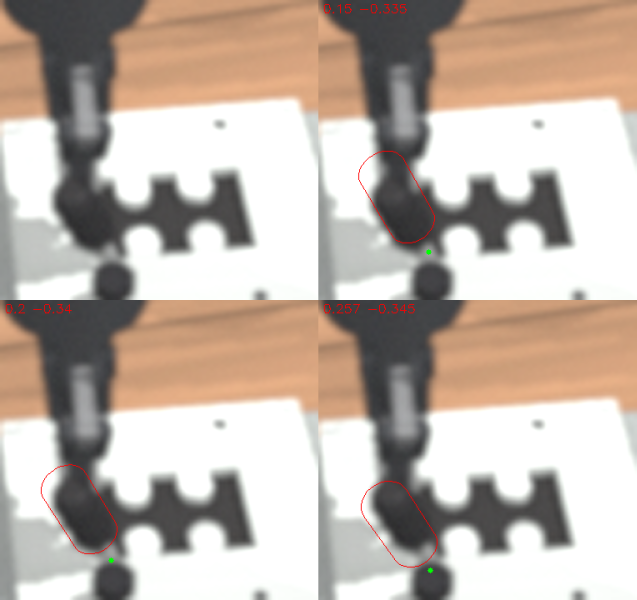

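```bash
python3 - <<'E'
from h import *
for x in (.015,.018,.020,.022,.024):
    r=manip.move_straight(W(x,-.053,.165),rate=.02,force_limit=6); print(x,r,tcp())
    if r or tcp()[1][0]<-7: break
s=manip.snapshot("scene"); overlay(s,[(.22,-.34),(.257,-.345),(.28,-.345)],"ov_e")
E
```

```text
0.015 False (array([ 15.3, -53. , 165.2]), array([-2.4,  0. , -0.1]), 15.7)
0.018 False (array([ 18., -53., 165.]), array([-3.2,  0.1, -0.4]), 16.0)
0.02 False (array([ 19. , -53. , 164.7]), array([-7.5,  0.6,  1.1]), 16.2)
```

View pics/ov_e.png

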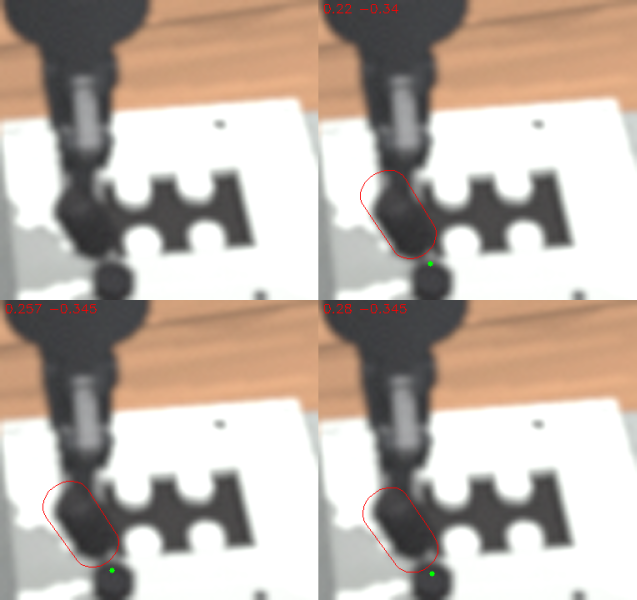

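Force rose from 3 to 7.5 N at TCP x = 19 mm, where the slot end was predicted. Now I retreat and check.

```bash
python3 - <<'E'
from h import *
manip.move_straight(W(-.07,-.053,.165),rate=.12)
manip.move_straight(W(-.07,-.053,.30),rate=.2)
manip.move_j([-1.31,.181,1.607,0,1.354,-.206]); print(tcp())
s=manip.snapshot("scene"); overlay(s,[(.22,-.34),(.257,-.345),(.28,-.345)],"ov_f")
t=manip.snapshot("top"); overlay(t,[(.22,-.34),(.257,-.345),(.28,-.345)],"ov_g")
cv2.imwrite("pics/top_f.png",t["img"])
E
```

```text
(array([-264.2, -610. ,  231.4]), array([ 0.5,  0.6, -0.3]), 20.1)
```

View pics/ov_f.png

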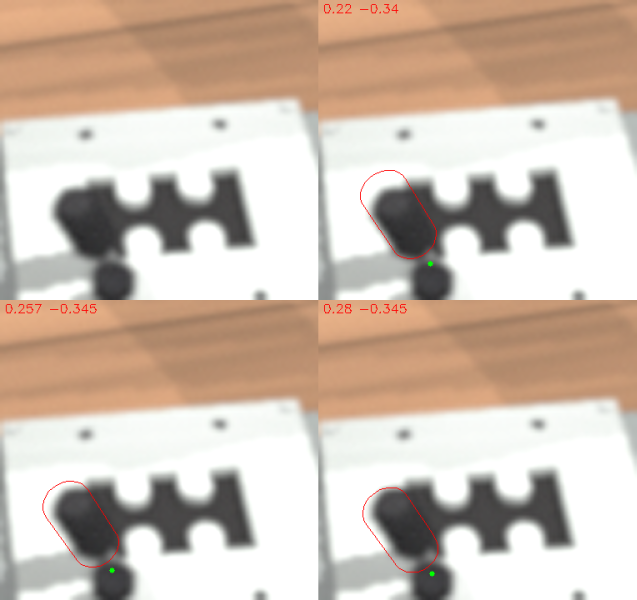

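View pics/ov_g.png

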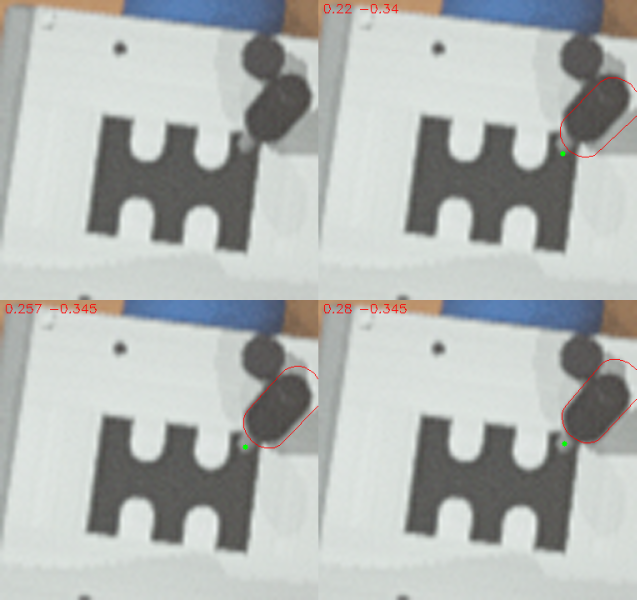

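View pics/top_f.png

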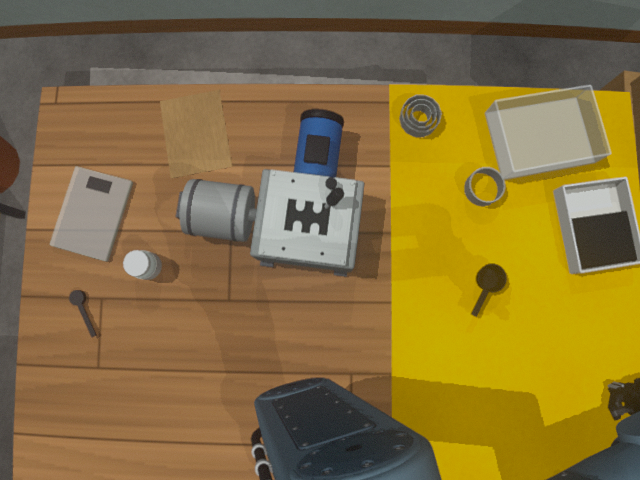

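The views agree: the lever sits at the far right slot end (f ≈ 0.26), with the shaft at the slot's end in the top view. The scoop, cutter and jar are at the same pixels as before.

```bash
python3 -c "
from rig import manip
print(manip.job_done(), manip.get_state()['time'])"
```

```text
the job is handed in; nothing more can be done
the job is handed in; nothing more can be done
```

The lever is in the far right slot (+x, -y), the one the peg stands at, and I have handed the job in. With the fingers shut I pushed it along the middle column to the cross channel, sideways into the -y column, then forward to the slot end.

- **Slot end:** On the last push the force rose from about 3 N to 7.5 N at tool x = 19 mm, where I expected the end stop, and I stopped there.
- **Lever position:** After I backed the arm away, both cameras fit lever_fore ≈ 0.26 and lever_side ≈ -0.34. That fit is by eye against a knob outline drawn slightly too large.
- **Bystanders:** The scoop, cutter and jar show at the same pixels as at the start.
- **Time:** About 20 s of the 58 s had passed at my last reading.
- **Checks that disagreed:** The first push left the lever about 4 mm short of the channel. The fingertips are thinner than I assumed, so I corrected that after looking. In one picture the network placed the knob at the jar, with low confidence, and I ignored that.

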